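Park the lamp selector and lock its guard

ROBOT

A 6-joint arm with a two-finger parallel gripper is mounted at the origin on the work surface. World frame = base frame: x ahead of the robot, y to its left, z up, the work surface at z = 0. Lengths are in m, angles in rad, forces in N, time in s.
With the tool pointing down it reaches from about 0.325 to 0.85 m from the base axis. Payload 4.4 kg.
Tool frame: the origin (TCP) lies at the centre of the arm's flange, where the gripper is bolted on; the fingertips stand 199 mm ahead of it and the grasp point (between the pads) lies 180 mm ahead of it; z points along the fingers, y is the line along which they close (so a half turn about z gives the same grasp; the last joint's range is limited). The gripper opens to 94 mm and grips with 3 to 60 N. Pads are 16 mm wide; open, the fingers measure 119 mm over their backs; the gripper's body (75 mm by 177 mm) begins 78 mm behind the grasp point.
Start: joints at [-1.256, 0.207, 1.542, -0, 1.393, -0.15], TCP at [0.258, -0.514, 0.405] pointing down, gripper open.
Joint ranges: [-2.73, 2.73], [-0.86, 2.22], [0.23, 2.46], [-1.11, 4.25], [0.08, 2.63], [-2.82, 2.82]. Speed limits (rad/s): [2.79, 2.79, 3.14, 3.14, 3.14, 3.14].

INTERFACE

Orientations are given as a unit quaternion [x, y, z, w].
In Python, from station import manip, vision gives the robot as it stands.
- The arm moves only by the shell command python3 -m jog 'ROWS'. ROWS is JSON, a list that holds one entry, the list of rows, each a list of 7 numbers: the shift along the tool's x, y, z as a fraction of full scale, then the turn, a rotation vector about the tool's x, y, z as a fraction of full scale, then the opening, from 0 (shut) to 1 (fully open). In form: [[[dx, dy, dz, rx, ry, rz, grip], ...]]. A call has 1 to 8 rows; each row shifts and turns the commanded pose from where the row before left it, along the tool's axes as they then stand; what a row does not reach is not made up. Full scale, the value 1, is 300 mm for a shift and 45 degrees for a turn. A row lasts 1/10 s, in which the tool goes at most 50 mm and 8.59 degrees, less where a joint would pass 70% of its speed; a pose out of reach is approached as far as the arm can. A call with a number of a shift or a turn outside -1 to 1 is refused whole. A call with a gripper value outside its range is refused whole. The fingers move at their own pace and stop on an object; the grip force is fixed at half the most. Time passes only in rows, so rows that do not move let the fingers close. It gives the time, the measured TCP pose, the force, the opening and the grip force at its end, in the units of the state.
- manip.observe(): the state, without advancing time (a new reading comes with each control period).
- vision.snapshot(name): name is "scene" or "top"; returns a dict with "color" (384x512x3 uint8, red, green, blue), "depth" (384x512 float32, m along the optical axis (not along the pixel's ray), 0 where there is no reading), "fx", "fy", "cx", "cy" (pixels), "pose" (4x4, takes a point from camera to world coordinates). Camera axes: x right, y up, looking along -z (the intrinsics and any distortion apply to the point x, -y, -z); pixel columns grow to the right and rows downward; lengths in m; the calibration is good to about 2 mm. A picture is of the moment at which its call begins.
- manip.job_done(): hands the job in; it is judged then, once.
Trained networks look in a picture, given as the dict that the camera call returned (one of the last four; its "shot" number tells which), for a name from the list of things; names that differ only in an ending like _2 or _b are one class to them, and where a whole thing is asked for, a point or a joint stands for the part that bears it (a point fixed in the world has none). Each returns a list of dicts, best first, with "confidence" (0 to 1); they miss things now and then, are a little off and sometimes report something else, mostly with a low value. They report only what shows in the picture. A call takes as long as a camera call. They do not tell look-alikes from the thing itself.
- vision.recognise(picture, query): "at" ([x, y, z] in m, in world coordinates, good to about 4 mm: the middle of the surface that is visible of it).
The state is a dict: "time_s": time; "joint_pos": joint angles; "dq": joint speeds; "joint_torque": joint torques, N m; "tcp_pos": TCP position; "eef_rot": TCP orientation; "ft_force": force on the tool from outside, world axes, zero at the start; "wrist_torque": the same for the moment, N m; "opening": finger opening in m; "grasp_force": force on a finger pad.
Only numpy, scipy, OpenCV 4.12 (cv2) and the standard library are available. Lean on these libraries where they do the work, as an engineer would, in place of code of your own. Each camera call takes 0.05 s, during which the arm holds its last target. There are 200 camera calls.

TASK

Park the microscope's lamp selector for the night: press the round key fully home so that the key now down pops up, without pressing either of the other two raised keys. Then close the clear guard over the keys and, once it is shut, swing the steel hasp on the guard's front edge down over the staple on the front of the box until it lies flat against the box. Do not shove aside the racks and small parts around it.

Things in the scene. Friction and masses are not known exactly. Their poses are not given: they have to be found in the camera images.
- selector: Lamp selector: fixed pale box, 120 mm deep (x), 200 wide (y), 75 high to the rim of its 6 mm walls. Origin: centre of its underside; its -x axis points out of its front (robot side), z up. Inside, a black panel 45 mm above the table carries four off-white keys in a row along y at x = -10 mm, 44 mm apart (y = -66, -22, 22, 66 mm), in an order that varies.
- key_round (a joint): The key to press, with the only round cap, 34 mm in diameter. Starts raised. The keys are interlocked: pressing a raised one makes the one that is down pop up. Sprung, up to about 10 N; it latches down near its stop, let go earlier it rises again. Its joint reads 0 raised and about 0.011 m latched down (it slides straight down; its stop is at 0.014: press it to the stop).
- key_round_top (a point): Centre of the top face of the round key; raised it is 61 mm above the table, latched down 50 mm. It moves with the key.
- key_long (a joint): The key that starts down: its cap is a narrow bar 48 mm long along the box's x and 18 mm wide along y. Its joint reads 0 raised and about 0.011 m latched down (it slides straight down; its stop is at 0.014: press it to the stop).
- key_long_top (a point): Centre of the top face of the long bar key (pointing from front to back); raised it is 61 mm above the table, latched down 50 mm. It moves with the key.
- key_square (a joint): A raised key with a square cap, 26 x 26 mm. Not to be pressed. Its joint reads 0 raised and about 0.011 m latched down (it slides straight down; its stop is at 0.014: press it to the stop).
- key_square_top (a point): Centre of the top face of the square key; raised it is 61 mm above the table, latched down 50 mm. It moves with the key.
- key_cross (a joint): A raised key with a bar cap set crosswise, 16 mm along the box's x and 34 mm along y. Not to be pressed. Its joint reads 0 raised and about 0.011 m latched down (it slides straight down; its stop is at 0.014: press it to the stop).
- key_cross_top (a point): Centre of the top face of the crosswise bar key; raised it is 61 mm above the table, latched down 50 mm. It moves with the key.
- guard (a joint): Guard angle in rad: 0 shut (flat on the box's rim), 1.57 upright, at most 1.95. A clear plate in a black frame, 120 mm from hinge to front edge, 200 wide, 6 thick, 0.22 kg, hinged on the far (+x) rim of the box. Starts upright or leaning a little back. The hinge is stiff (0.18 N m): it stays where left; push its back towards the robot, then down (a few N).
- guard_hinge (a point): Middle of the guard's hinge axis: x = 60 mm, y = 0, z = 75 mm in the box's frame. The axis runs along the box's y.
- guard_edge (a point): Middle of the guard's front edge, 120 mm from the hinge; with the guard shut it is at x = -60 mm, z = 78 mm in the box's frame.
- hasp (a joint): Hasp angle relative to the guard, rad. With the guard shut: 0 = hanging down flat on the box's front, staple through its slot; 1.57 = straight out forwards; larger = forwards and up; at most 3.2. Steel strap 52 mm long, 36 wide, 3 thick, 40 g; slot 16 x 16 mm, 26 to 42 mm from its hinge. Lightly stiff hinge (0.03 N m): it stays where it is put.
- hasp_hinge (a point): Middle of the hasp's hinge axis, at the middle of the guard's front edge; with the guard shut it is at x = -63.5 mm, y = 0, z = 78 mm in the box's frame.
- hasp_tip (a point): Middle of the hasp's free end, 52 mm from its hinge.
- staple (a point): Outer face of the staple, a fixed steel lug 9 mm wide and 10 mm high on the box's front, 43 mm above the table. It stands 8 mm off the front, so 3 mm through the hasp when that is home.
- carrier_rack: Loose white rack of upright metal slide carriers beside the box's left (+y) side, 200 x 90 mm, 51 mm high; origin: centre of its underside. Never to be disturbed.
- grid_rack: Loose white rack of upright black grid discs beside the box's right (-y) side, 200 x 46 mm, 48 mm high; origin: centre of its underside. Never to be disturbed.
- filter_ring: Loose black filter ring lying on the table in front of the box's left corner, 40 mm across, 8 mm high; origin: centre of its underside. Never to be disturbed.
- objective: Loose steel microscope objective standing in front of the box's right corner, 28 mm across, 42 mm high; origin: centre of its underside. Never to be disturbed.
Things that resemble listed ones, but are neither listed nor needed, are in the scene too. Leave any brown or green look-alike of the selector alone.

How it is judged:
On the way, in this order (a step that is already met when the one before it is completed fails the run):
1. the round key is fully down and the long bar key has popped up (value of joint key_round above 0.009 m and value of joint key_long below 0.0015 m), for 0.2 s.
2. the guard is shut (value of joint guard below 0.06 rad), for 0.2 s.
3. the hasp is over the staple (value of joint hasp below 0.15 rad and value of joint guard below 0.06 rad), for 0.2 s.
At the end, for the whole second after the job is handed in: The round key is down (over 9 mm: it stays latched at about 11), the other three keys are up (within 1.5 mm), the guard is shut (within 0.06 rad), and the hasp hangs over the staple, flat against the box (within 0.15 rad) (all of step 1 and all of step 3 and value of joint each of key_square, key_cross below 0.0015 m); the robot touches nothing.
It fails at once if the square or the crosswise key is pressed half down (value of joint any of key_square, key_cross above 0.005 m).
It fails at once if the hasp is swung home before the guard is shut (value of joint hasp below 0.3 rad and value of joint guard above 0.15 rad).
It fails at once if a rack, the ring or the objective beside the box is shoved more than 30 mm or knocked over (distance of any of carrier_rack, grid_rack, filter_ring, objective from where it was at the start of the episode above 0.03 m or angle between objective's own z axis and vertical above 0.5 rad).
It also fails if it takes over 54 s, if anything falls off the work surface, if the arm or the gripper's body presses on something with over 40 N, if the wrist force passes 120 N, or if a joint passes its speed limit or range.

## Working session

There is one attempt and no reset: what is moved stays moved. The work goes in short steps, Python scripts to look and compute and a shell command to move; the robot and the scene stay as the last step left them, time stands still between calls to the robot, and variables do not carry over. Pictures are saved under pics/ and viewed, at most 10 in all, crops included, and the job is handed in when it is done.

```bash
mkdir -p pics; ls; cat > h.py <<'E'
import numpy as np, cv2
from station import manip, vision
def P(s,u,v):
    d=s["depth"][int(v),int(u)]; p=np.array([(u-s["cx"])*d/s["fx"],-(v-s["cy"])*d/s["fy"],-d,1]); return (s["pose"]@p)[:3]
def save(s,n): cv2.imwrite(f"pics/{n}.png",cv2.cvtColor(s["color"],cv2.COLOR_RGB2BGR))
def pix(s,p):
    q=np.linalg.inv(s["pose"])@np.r_[p,1]; return s["cx"]+s["fx"]*q[0]/-q[2], s["cy"]-s["fy"]*q[1]/-q[2]
E
python3 - <<'E'
from h import *
ims=[]
for c in("scene","top"):
    s=vision.snapshot(c);ims.append(cv2.cvtColor(s["color"],cv2.COLOR_RGB2BGR))
    print(c,s["pose"].round(3).tolist(),s["fx"])
    for n in["selector","key_round_top","key_long_top","key_square_top","key_cross_top","guard","hasp","guard_edge","staple","carrier_rack","grid_rack","filter_ring","objective"]:
        r=vision.recognise(s,n)
        print(n,[(np.round(x["at"],3).tolist(),round(x["confidence"],2),np.round(pix(s,x["at"])).tolist()) for x in r[:3]])
for i,n in enumerate(("scene","top")): cv2.imwrite(f"pics/{n}.png",cv2.resize(ims[i],(800,600)))
o=manip.observe();print(o)
E
```

```text
pics
scene [[-0.787, -0.518, 0.336, 0.743], [0.618, -0.658, 0.431, 0.357], [-0.002, 0.547, 0.837, 0.763], [0.0, 0.0, 0.0, 1.0]] 371.2718140295686
selector [([0.262, -0.218, 0.076], 0.85, [262.0, 96.0]), ([0.543, -0.247, 0.076], 0.75, [165.0, 139.0]), ([0.597, 0.093, 0.048], 0.72, [230.0, 260.0])]
key_round_top [([0.578, 0.102, 0.062], 0.79, [240.0, 255.0]), ([0.483, -0.015, 0.026], 0.37, [242.0, 201.0])]
key_long_top [([0.573, 0.014, 0.05], 0.46, [217.0, 226.0])]
key_square_top [([0.583, 0.154, 0.062], 0.65, [254.0, 276.0])]
key_cross_top []
guard [([0.538, -0.274, 0.08], 0.83, [160.0, 130.0]), ([0.665, 0.086, 0.196], 0.66, [190.0, 246.0]), ([0.237, -0.239, 0.081], 0.59, [264.0, 86.0])]
hasp [([0.656, 0.079, 0.226], 0.7, [189.0, 231.0]), ([0.581, 0.142, 0.059], 0.38, [251.0, 271.0]), ([0.595, 0.088, 0.044], 0.35, [229.0, 258.0])]
guard_edge [([0.238, -0.239, 0.082], 0.92, [264.0, 86.0]), ([0.54, -0.275, 0.084], 0.81, [159.0, 129.0]), ([0.662, 0.081, 0.196], 0.71, [190.0, 242.0])]
staple [([0.262, -0.223, 0.079], 0.94, [261.0, 94.0]), ([0.599, 0.089, 0.045], 0.81, [228.0, 259.0]), ([0
[... 1837 characters left out ...]
])]
{'time_s': 1.4, 'joint_pos': array([-1.25549056e+00,  2.06543207e-01,  1.54147870e+00,  3.35487742e-06,
        1.39349679e+00, -1.50521088e-01]), 'dq': array([-0.00284054, -0.00097957, -0.00062105, -0.00122409, -0.00032318,
        0.00206719]), 'joint_torque': array([-5.66120725e-04, -3.70879483e+01, -2.81753361e+01,  6.97993627e-02,
        2.76487746e-02, -2.46875646e-05]), 'tcp_pos': array([ 0.25824864, -0.51374795,  0.40468908]), 'eef_rot': array([9.72998135e-01, 2.30812970e-01, 4.68863155e-06, 3.67145073e-05]), 'ft_force': array([0.14042813, 0.8253663 , 0.12069445]), 'wrist_torque': array([ 0.01981954,  0.00820624, -0.0050082 ]), 'grasp_force': 0.0, 'opening': 0.09401642836836853}
```

View pics/scene.png

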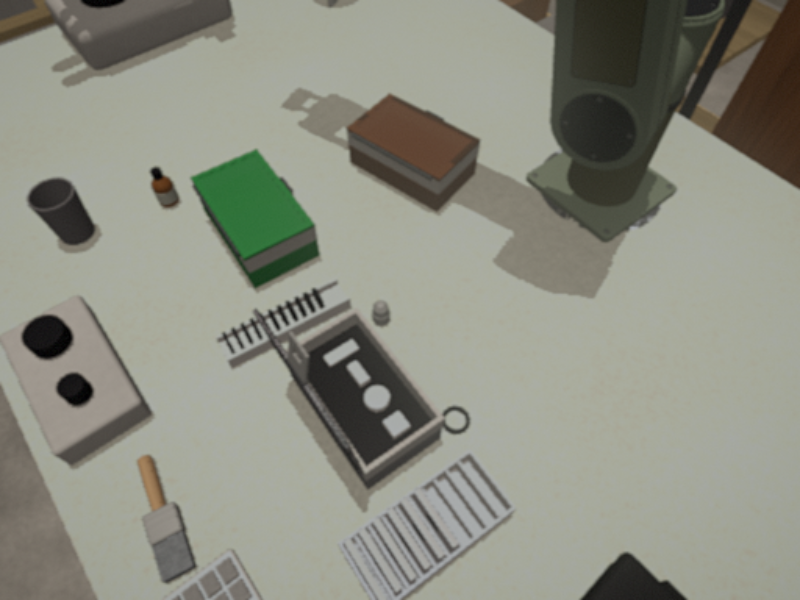

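View pics/top.png

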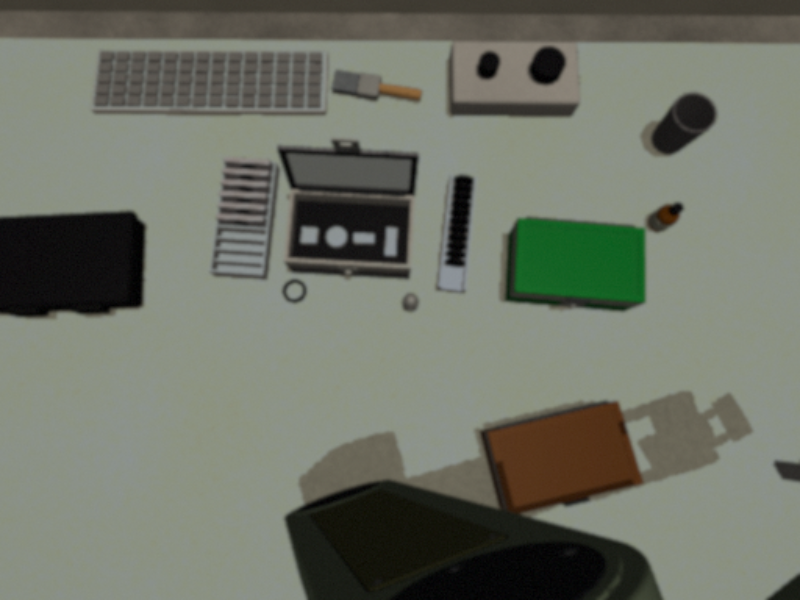

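In the scene view the open pale box has its keys at about (340,352) long, (358,374) crosswise, (376,398) round and (397,424) square. In the top view they are at (391,241), (363,239), (336,237) and (309,236), with the guard upright behind and the hasp at (345,146). 

Look-alikes are the green box (255,215 in the scene view) and the brown box (413,150), both closed. The only round cap in the pale box is the one at (336,237), between the square and crosswise keys. Other rounds to exclude are the black knobs at (488,65) and (548,65), the ring at (294,290) and the objective at (410,301).

```bash
python3 - <<'E'
from h import *
for c,z0 in(("scene",0),("top",0)):
    s=vision.snapshot(c); H,W=s["depth"].shape
    v,u=np.mgrid[:H,:W]; d=s["depth"]
    X=np.stack([(u-s["cx"])*d/s["fx"],-(v-s["cy"])*d/s["fy"],-d,np.ones_like(d)],-1)@s["pose"].T
    X=X[...,:3]; g=s["color"].mean(-1)
    roi=(abs(X[...,0]-.58)<.04)&(abs(X[...,1]-.08)<.09)&(X[...,2]>.042)&(X[...,2]<.07)
    m=(roi&(g>130)).astype(np.uint8)
    n,l,st,ce=cv2.connectedComponentsWithStats(m)
    for i in range(1,n):
        if st[i,4]>40: q=X[l==i]; print(c,st[i,4],ce[i].round(1),np.median(q,0).round(4), q.mean(0).round(4))
    # guard / hasp points
    r=(X[...,2]>.09)&(X[...,2]<.30)&(abs(X[...,0]-.65)<.08)&(abs(X[...,1]-.08)<.13)
    for a in np.arange(.09,.29,.015):
        q=X[r&(abs(X[...,2]-a)<.0075)]
        if len(q)>3: print(round(a,3),len(q),np.median(q,0).round(3),q[:,1].min().round(3),q[:,1].max().round(3))
    if c=="top":
        r=(X[...,2]>.068)&(X[...,2]<.082)&(abs(X[...,1]-.08)<.13)&(X[...,0]>.48)&(X[...,0]<.66)
        q=X[r]; print("rim",cv2.minAreaRect(q[:,:2].astype(np.float32)*1000))
        f=q[q[:,0]<.535]; print("front rim",np.polyfit(f[:,1],f[:,0],1),f.mean(0))
        cv2.imwrite("pics/crop.png",cv2.resize(cv2.cvtColor(s["color"][80:210,130:330],cv2.COLOR_RGB2BGR),(800,520),interpolation=3))
E
```

```text
scene 163 [217.8 225.1] [0.5705 0.0126 0.0496] [0.5707 0.0128 0.0495]
scene 113 [228.8 237.9] [0.5729 0.0568 0.0607] [0.5726 0.0567 0.0601]
scene 197 [240.7 253.9] [0.5752 0.1008 0.0609] [0.575  0.1008 0.0605]
scene 164 [253.2 270.6] [0.5771 0.1446 0.0608] [0.577  0.1446 0.0604]
0.09 17 [0.651 0.127 0.094] -0.016 0.174
0.105 31 [0.652 0.087 0.105] -0.024 0.174
0.12 34 [0.654 0.101 0.121] -0.023 0.174
0.135 32 [0.656 0.11  0.136] -0.017 0.174
0.15 26 [0.657 0.149 0.147] -0.023 0.174
0.165 15 [0.66  0.173 0.165] -0.022 0.174
0.18 21 [0.66  0.173 0.183] -0.024 0.174
0.195 368 [0.659 0.094 0.194] -0.026 0.174
0.21 66 [0.657 0.076 0.21 ] 0.057 0.092
0.225 70 [0.653 0.076 0.223] 0.057 0.093
0.24 72 [0.65  0.075 0.242] 0.056 0.093
0.255 37 [0.648 0.076 0.249] 0.057 0.092
top 66 [197.3 150.3] [0.5749 0.1449 0.0612] [0.5743 0.1445 0.0611]
top 96 [215. 151.] [0.5729 0.1    0.0614] [0.573  0.1001 0.0611]
top 83 [249.8 154.7] [0.567  0.0121 0.0504] [0.5676 0.0125 0.0504]
top 56 [232.3 152. ] [0.5707 0.0572 0.0614] [0.5708 0.0564 0.0611]
0.09 121 [0.646 0.077 0.094] -0.021 0.176
0.105 248 [0.647 0.077 0.105] -0.024 0.176
0.12 254 [0.649 0.076 0.12 ] -0.023 0.176
0.135 263 [0.65  0.074 0.135] -0.022 0.176
0.15 290 [0.651 0.076 0.15 ] -0.024 0.175
0.165 299 [0.653 0.076 0.165] -0.023 0.175
0.18 277 [0.654 0.076 0.179] -0.023 0.175
0.195 365 [0.655 0.075 0.193] -0.024 0.174
0.21 27 [0.654 0.072 0.21 ] 0.058 0.093
0.225 38 [0.651 0.076 0.223] 0.058 0.093
0.24 29 [0.647 0.077 0.242] 0.059 0.093
0.255 27 [0.647 0.075 0.249] 0.058 0.093
rim ((584.15625, 79.3989028930664), (200.7777862548828, 124.3201904296875), 87.38710021972656)
front rim [0.03777101 0.5229991 ] [0.5259132  0.07715193 0.07401507]
```

View pics/crop.png

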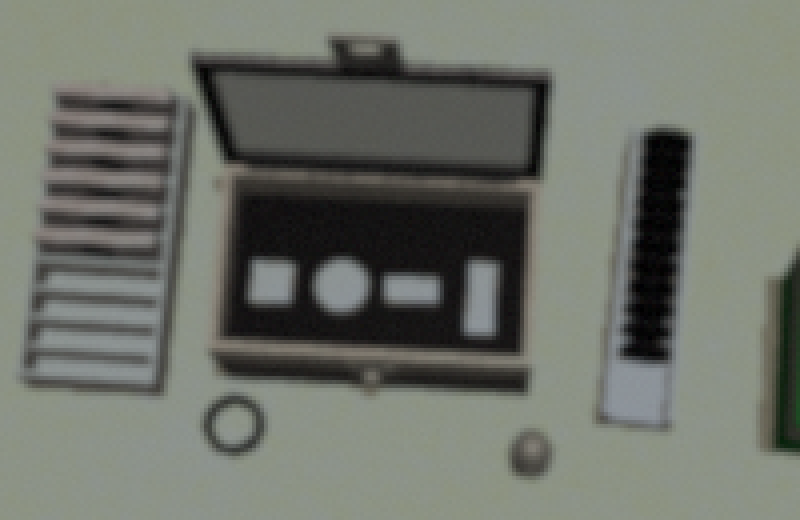

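The crop shows the round cap at (341,286), between the square at (272,282) and the crosswise bar at (411,289). Box yaw is about -0.047 rad and the round key is at about (0.574, 0.1005). I'll turn the tool in line with the box and approach.

```bash
python3 -m jog '[[[0,0,0,0,0,0.1633,0],[0,0,0,0,0,0.1633,0],[0,0,0,0,0,0.1633,0],[0,0,0,0,0,0.1633,0],[0.0683,-0.1495,0,0,0,0,0],[0.0683,-0.1495,0,0,0,0,0],[0.0683,-0.1495,0,0,0,0,0],[0.0683,-0.1495,0,0,0,0,0]]]'; python3 -m jog '[[[0.0683,-0.1495,0,0,0,0,0],[0.0683,-0.1495,0,0,0,0,0],[0.0683,-0.1495,0,0,0,0,0],[0.0683,-0.1495,0,0,0,0,0],[0.0683,-0.1495,0,0,0,0,0],[0.0683,-0.1495,0,0,0,0,0],[0.0683,-0.1495,0,0,0,0,0],[0,0,0,0,0,0,0]]]'
```

```text
time_s: 2.3
tcp_pos: [0.349, -0.3368, 0.4047]
eef_rot: [1.0, -0.024, 0.0, 0.0]
ft_force: [0.6, 0.6, 0.3]
opening: 0.0335
grasp_force: 0.0
time_s: 3.1
tcp_pos: [0.5081, -0.0268, 0.4049]
eef_rot: [1.0, -0.02, 0.001, -0.001]
ft_force: [0.0, -0.2, -0.0]
opening: 0.0006
grasp_force: 0.0
```

```bash
python3 -m jog '[[[0.0667,-0.1445,0,0,0,0,0],[0.0667,-0.1445,0,0,0,0,0],[0.0667,-0.1445,0,0,0,0,0],[0,0,0.1,0,0,0,0],[0,0,0.1,0,0,0,0],[0,0,0,0,0,0,0],[0,0,0,0,0,0,0]]]'; python3 - <<'E'
from h import *
s=vision.snapshot("scene"); o=manip.observe(); print(o["tcp_pos"],o["eef_rot"])
print(P(s,240.7,253.9), pix(s,o["tcp_pos"]-[0,0,.199]))
save(s,"a"); cv2.imwrite("pics/a.png",cv2.resize(cv2.imread("pics/a.png")[170:320,140:340],(800,600)))
E
```

```text
time_s: 3.8
tcp_pos: [0.5726, 0.0948, 0.3444]
eef_rot: [1.0, -0.024, -0.001, 0.0]
ft_force: [0.4, 1.1, 0.2]
opening: 0.0007
grasp_force: 0.0
[0.57320328 0.09477255 0.34586057] [ 9.99710095e-01 -2.40657945e-02  7.50219195e-04  2.55822978e-05]
[0.57482175 0.10064193 0.05973863] (np.float64(238.0769202562426), np.float64(232.01430808803286))
```

View pics/a.png

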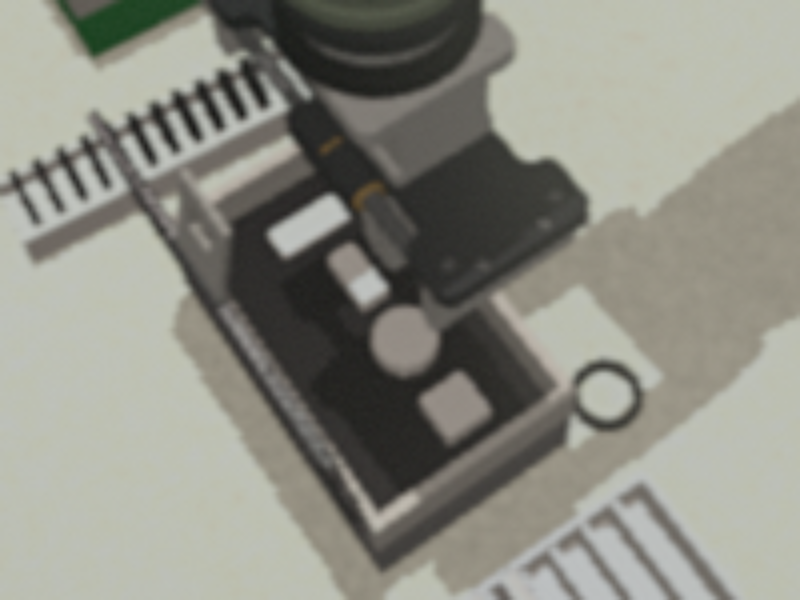

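Fingertips (crop 390,240) are over the gap beside the round cap (405,340). I'll shift 6 mm to the left and press.

```bash
python3 -m jog '[[[0.002,-0.019,0,0,0,0,0],[0,0,0.07,0,0,0,0],[0,0,0.07,0,0,0,0],[0,0,0.07,0,0,0,0],[0,0,0.07,0,0,0,0],[0,0,0.02,0,0,0,0],[0,0,0.02,0,0,0,0],[0,0,0.013,0,0,0,0]]]'; python3 -m jog '[[[0,0,0,0,0,0,0],[0,0,0,0,0,0,0]]]'
```

```text
time_s: 4.65
tcp_pos: [0.5743, 0.1012, 0.2466]
eef_rot: [1.0, -0.024, 0.001, -0.0]
ft_force: [-2.2, -0.7, 3.2]
opening: 0.0006
grasp_force: 1.4
time_s: 4.85
tcp_pos: [0.5742, 0.1012, 0.2465]
eef_rot: [1.0, -0.024, 0.001, -0.0]
ft_force: [-2.4, 0.1, 6.0]
opening: 0.0003
grasp_force: 3.0
```

```bash
python3 -m jog '[[[0,0,0.007,0,0,0,0],[0,0,0.003,0,0,0,0],[0,0,0,0,0,0,0]]]'; python3 -m jog '[[[0,0,-0.08,0,0,0,0],[0,0,-0.1,0,0,0,0],[0,0,-0.15,0,0,0,0],[0,0,-0.16,0,0,0,0],[0,0,-0.16,0,0,0,0],[0,0,-0.16,0,0,0,0]]]'; python3 - <<'E'
from h import *
s=vision.snapshot("scene")
for u,v in((217.8,225),(228.8,238),(240.7,254),(253,270)): print(P(s,u,v).round(4))
s=vision.snapshot("top")
for u,v in((250,155),(232,152),(215,151),(197,150)): print(P(s,u,v).round(4))
print(manip.observe()["tcp_pos"],manip.observe()["joint_pos"])
E
```

```text
time_s: 5.15
tcp_pos: [0.5745, 0.1012, 0.2462]
eef_rot: [1.0, -0.024, 0.001, 0.0]
ft_force: [-7.8, -1.4, 19.4]
opening: 0.0007
grasp_force: 10.1
time_s: 5.75
tcp_pos: [0.5733, 0.1012, 0.4872]
eef_rot: [1.0, -0.024, 0.001, -0.0]
ft_force: [0.2, 0.5, -0.4]
opening: 0.0001
grasp_force: 0.0
[0.5735 0.0181 0.0608]
[0.573  0.0572 0.0605]
[0.5726 0.0972 0.0498]
[0.5763 0.1431 0.0597]
[0.5644 0.0121 0.0578]
[0.5708 0.0573 0.0609]
[0.3883 0.042  0.641 ]
[0.3799 0.0531 0.6697]
[0.57491965 0.10125627 0.49493541] [2.60922792e-02 1.65725093e-01 1.40471228e+00 1.58061580e-04
 1.55242325e+00 1.64406147e+00]
```

Round key latched (top at 0.050) and the long key is up (0.061). Next I'll move over and behind the guard.

```bash
python3 -m jog '[[[0.151,0.025,0,0,0,0,0],[0.151,0.025,0,0,0,0,0],[0.151,0.025,0,0,0,0,0],[0,0,0,0,0,0,0],[0,0,0.133,0,0,0,0],[0,0,0.133,0,0,0,0],[0,0,0.133,0,0,0,0],[0,0,0,0,0,0,0]]]';python3 -c "
from h import *
print(manip.observe()['tcp_pos'],manip.observe()['ft_force'])"
```

```text
time_s: 6.65
tcp_pos: [0.7054, 0.0725, 0.3564]
eef_rot: [1.0, -0.024, -0.008, -0.0]
ft_force: [-1.2, 1.1, -0.8]
opening: 0.0002
grasp_force: 0.0
[0.70539561 0.07247107 0.35639071] [-1.20538693  1.08923349 -0.8055703 ]
```

```bash
python3 -m jog '[[[0,0,0,0,0,0,0],[0,0,0,0,0,0,0]]]'
```

```text
time_s: 6.85
tcp_pos: [0.709, 0.0724, 0.3687]
eef_rot: [1.0, -0.024, 0.003, -0.0]
ft_force: [-0.3, 0.2, 0.5]
opening: 0.0004
grasp_force: 0.0
```

```bash
python3 -m jog '[[[-0.058,0,0,0,0,0,0],[-0.058,0,0,0,0,0,0],[-0.058,0,0,0,0,0,0],[-0.058,0,0,0,0,0,0],[-0.058,0,0.013,0,0,0,0],[-0.052,0,0.022,0,0,0,0],[-0.052,0,0.026,0,0,0,0],[0,0,0,0,0,0,0]]]';python3 - <<'E'
from h import *
s=vision.snapshot("scene"); print(manip.observe()['tcp_pos'])
save(s,"b"); cv2.imwrite("pics/b.png",cv2.resize(cv2.imread("pics/b.png")[130:340,120:400],(800,600)))
E
```

```text
time_s: 7.65
tcp_pos: [0.5896, 0.0781, 0.3492]
eef_rot: [1.0, -0.023, 0.002, -0.0]
ft_force: [-0.5, -0.7, 0.5]
opening: 0.0001
grasp_force: 0.0
[0.59054931 0.07797347 0.34955296]
```

View pics/b.png

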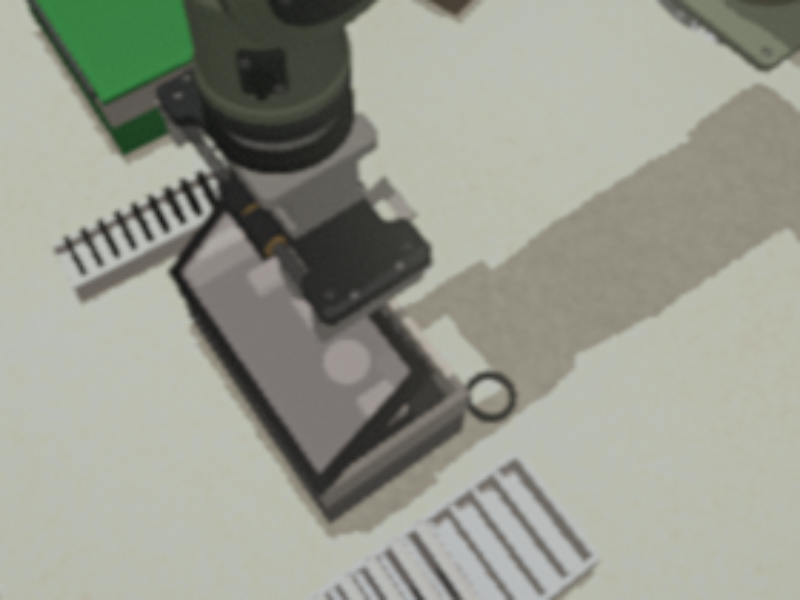

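The guard is part-way down under the fingers, with its front edge near (410,370), and nothing else is disturbed. Continuing down.

```bash
python3 -m jog '[[[-0.04,0,0.033,0,0,0,0],[-0.04,0,0.033,0,0,0,0],[-0.025,0,0.04,0,0,0,0],[-0.015,0,0.04,0,0,0,0],[-0.01,0,0.03,0,0,0,0],[-0.005,0,0.028,0,0,0,0],[0,0,0.02,0,0,0,0],[0,0,0,0,0,0,0]]]';python3 -m jog '[[[0,0,0.015,0,0,0,0],[0,0,0,0,0,0,0]]]'
```

```text
time_s: 8.5
tcp_pos: [0.5503, 0.0797, 0.2797]
eef_rot: [1.0, -0.024, 0.0, 0.0]
ft_force: [-0.2, -0.5, -0.3]
opening: 0.0003
grasp_force: 0.0
time_s: 8.7
tcp_pos: [0.5507, 0.0798, 0.2792]
eef_rot: [1.0, -0.023, 0.0, 0.0]
ft_force: [-8.8, 0.0, 23.2]
opening: 0.0006
grasp_force: 11.2
```

```bash
python3 -m jog '[[[0,0,-0.06,0,0,0,0],[0,0,-0.1,0,0,0,0],[0,0,-0.15,0,0,0,0],[0,0,-0.15,0,0,0,0],[0.1,0,-0.1,0,0,0,0],[0.15,0,0,0,0,0,0],[0.15,0,0,0,0,0,0],[0,0,0,0,0,0,0]]]';python3 - <<'E'
from h import *
print(manip.observe()['tcp_pos'])
for c in("scene","top"):
    s=vision.snapshot(c); H,W=s["depth"].shape
    v,u=np.mgrid[:H,:W]; d=s["depth"]
    X=(np.stack([(u-s["cx"])*d/s["fx"],-(v-s["cy"])*d/s["fy"],-d,np.ones_like(d)],-1)@s["pose"].T)[...,:3]
    print(c,[(np.round(x["at"],3).tolist(),round(x["confidence"],2)) for n in("hasp","staple") for x in vision.recognise(s,n)[:3]])
    x=X-[.5825,.078,0]; bx=x[...,0]*.9989-x[...,1]*.047; by=x[...,0]*.047+x[...,1]*.9989
    m=(bx>-.13)&(bx<-.055)&(abs(by)<.03)&(X[...,2]>.02)&(X[...,2]<.2)
    for a in np.arange(-.126,-.05,.008):
        k=m&(abs(bx-a)<.004)
        if k.sum()>2: print(round(a,3),k.sum(),np.median(X[k][:,2]).round(4),by[k].min().round(3),by[k].max().round(3))
    m=(abs(bx)<.05)&(abs(by)<.09); print("guard z",[np.median(X[m&(abs(bx-a)<.01)][:,2]).round(4) for a in(-.05,0,.05)])
    if c=="scene": save(s,"c"); cv2.imwrite("pics/c.png",cv2.resize(cv2.imread("pics/c.png")[150:330,140:380],(800,600)))
E
```

```text
time_s: 9.5
tcp_pos: [0.6738, 0.0731, 0.4392]
eef_rot: [1.0, -0.024, -0.001, 0.0]
ft_force: [0.1, -0.5, -1.1]
opening: 0.0006
grasp_force: 0.0
[0.67380815 0.07314534 0.4391833 ]
scene [([0.506, 0.08, 0.074], 0.73), ([0.261, -0.226, 0.078], 0.68), ([0.502, -0.202, 0.082], 0.6)]
-0.11 40 0.0652 -0.019 0.018
-0.102 45 0.0672 -0.018 0.017
-0.094 33 0.0691 -0.019 0.018
-0.086 46 0.0723 -0.018 0.017
-0.078 55 0.0748 -0.019 0.018
-0.07 56 0.0772 -0.019 0.017
-0.062 60 0.0802 -0.026 0.023
-0.054 41 0.0809 -0.029 0.03
guard z [np.float64(0.0823), np.float64(0.5644), np.float64(0.5767)]
top [([0.474, -0.279, 0.066], 0.57), ([0.237, -0.236, 0.083], 0.89), ([0.576, 0.019, 0.079], 0.81), ([0.529, -0.275, 0.078], 0.61)]
-0.062 5 0.0516 -0.03 -0.028
guard z [np.float64(0.6299), np.float64(0.0809), np.float64(0.0798)]
```

View pics/c.png

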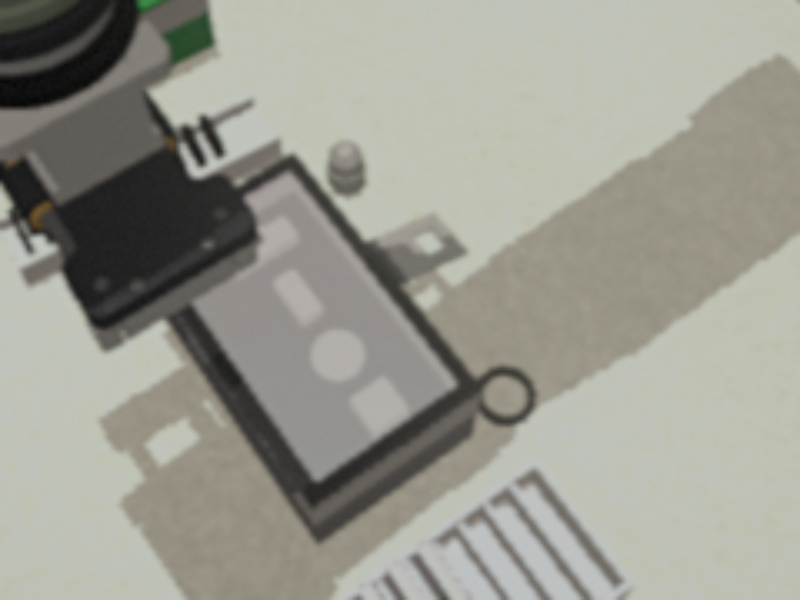

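The guard is shut. The hasp sticks out forwards at crop (420,250), with an angle of about 1.3 rad, its tip at box x about -114 mm and z about 64 mm. I'll move over its end with the fingers slightly apart so that they straddle the staple.

```bash
python3 -m jog '[[[-0.137,0,0,0,0,0,0.14],[-0.137,0,0,0,0,0,0.14],[-0.137,0,0,0,0,0,0.14],[-0.137,0,0,0,0,0,0.14],[-0.137,0,0,0,0,0,0.14],[0,0,0.15,0,0,0,0.14],[0,0,0.15,0,0,0,0.14],[0,0,0.15,0,0,0,0.14]]]';python3 -m jog '[[[0,0,0,0,0,0,0.14],[0,0,0,0,0,0,0.14]]]'
python3 -c "
from h import *
p=manip.observe()['tcp_pos']-[.5825,.078,.199]
print(p[0]*.9989-p[1]*.047,p[0]*.047+p[1]*.9989,p[2])"
```

```text
time_s: 10.6
tcp_pos: [0.4632, 0.084, 0.3089]
eef_rot: [1.0, -0.023, 0.003, -0.0]
ft_force: [0.1, 1.1, -0.2]
opening: 0.0133
grasp_force: 0.0
time_s: 10.8
tcp_pos: [0.4639, 0.0839, 0.3089]
eef_rot: [1.0, -0.024, 0.0, -0.0]
ft_force: [0.8, 0.6, 1.8]
opening: 0.0129
grasp_force: 0.0
-0.1187480929772917 0.00029684304870441873 0.10991452380433497
```

```bash
python3 -m jog '[[[0.01,0,0.07,0,0,0,0.14],[0.01,0,0.07,0,0,0,0.14],[0.013,0,0.042,0,0,0,0.14],[0.028,0,0.034,0,0,0,0.14],[0.037,0,0.024,0,0,0,0.14],[0,0,0,0,0,0,0.14]]]';python3 -m jog '[[[0.027,0,0.01,0,0,0,0.14],[0.03,0,0.003,0,0,0,0.14],[0,0,0,0,0,0,0.14]]]'
python3 -c "
from h import *
p=manip.observe()['tcp_pos']-[.5825,.078,.199]
print(p[0]*.9989-p[1]*.047,p[0]*.047+p[1]*.9989,p[2])"
```

```text
time_s: 11.4
tcp_pos: [0.4957, 0.0823, 0.2376]
eef_rot: [1.0, -0.024, 0.002, -0.0]
ft_force: [-0.3, -0.4, -0.2]
opening: 0.0134
grasp_force: 0.0
time_s: 11.7
tcp_pos: [0.5107, 0.0817, 0.2325]
eef_rot: [1.0, -0.024, -0.002, -0.0]
ft_force: [-4.6, 0.1, 3.1]
opening: 0.0134
grasp_force: 2.3
-0.07184997853837038 0.00029077527272371824 0.03352931794525574
```

```bash
python3 -m jog '[[[0.007,0,0,0,0,0,0.14],[0.004,0,0,0,0,0,0.14],[0,0,0,0,0,0,0.14],[0,0,0,0,0,0,0.14]]]';python3 -m jog '[[[-0.03,0,0,0,0,0,0.14],[-0.08,0,0,0,0,0,0.14],[-0.1,0,-0.05,0,0,0,0.14],[0,0,-0.16,0,0,0,0.14],[0,0,-0.16,0,0,0,0.14],[0,0,-0.16,0,0,0,0.14],[0,0,-0.16,0,0,0,0.14],[0,0,0,0,0,0,0.14]]]';python3 - <<'E'
from h import *
print(manip.observe()['tcp_pos'])
s=vision.snapshot("scene"); H,W=s["depth"].shape
v,u=np.mgrid[:H,:W]; d=s["depth"]
X=(np.stack([(u-s["cx"])*d/s["fx"],-(v-s["cy"])*d/s["fy"],-d,np.ones_like(d)],-1)@s["pose"].T)[...,:3]
x=X-[.5825,.078,0]; bx=x[...,0]*.9989-x[...,1]*.047; by=x[...,0]*.047+x[...,1]*.9989
for z in np.arange(.02,.085,.008):
    k=(abs(X[...,2]-z)<.004)&(abs(by)<.016)&(bx<-.055)&(bx>-.13)
    if k.any(): print(z.round(3),k.sum(),np.median(bx[k]).round(4))
for a in(-.04,0,.04): print(a,np.median(X[(abs(bx-a)<.01)&(abs(by)<.08)][:,2]).round(4))
for n in["objective","filter_ring"]: print(n,[np.round(q["at"],3) for q in vision.recognise(s,n)[:1]])
save(s,"d"); cv2.imwrite("pics/d.png",cv2.resize(cv2.imread("pics/d.png")[170:290,160:320],(800,600)))
E
```

```text
time_s: 12.1
tcp_pos: [0.5118, 0.0817, 0.2323]
eef_rot: [1.0, -0.023, -0.005, 0.0]
ft_force: [-12.7, -0.3, 10.9]
opening: 0.0135
grasp_force: 6.1
time_s: 12.9
tcp_pos: [0.4534, 0.0844, 0.4481]
eef_rot: [1.0, -0.024, 0.009, -0.0]
ft_force: [0.7, -0.2, 0.6]
opening: 0.013
grasp_force: 0.0
[0.45337112 0.08444686 0.44813741]
0.076 27 -0.061
0.084 35 -0.0595
-0.04 0.08
0 0.0799
0.04 0.0799
objective [array([ 0.607, -0.092,  0.02 ])]
filter_ring [array([0.528, 0.084, 0.081])]
```

View pics/d.png

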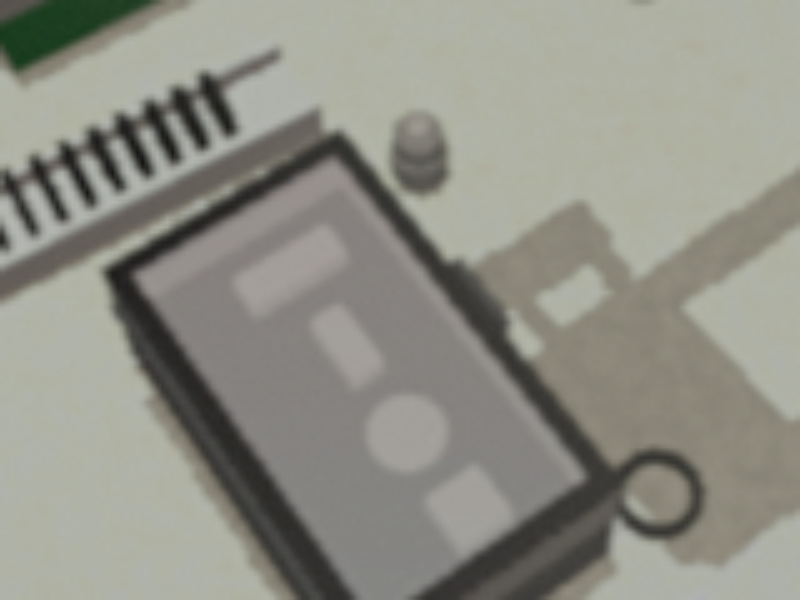

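The hasp no longer shows in front of the guard edge at (480,290), so it hangs on the front face. The patch at (560,270) is the gripper's shadow. I'll move the arm aside and check the front from the top camera.

```bash
python3 -m jog '[[[0,0.16,0,0,0,0,0.14],[0,0.16,0,0,0,0,0.14],[0,0.16,0,0,0,0,0.14],[0,0.16,0,0,0,0,0.14],[0,0.16,0,0,0,0,0.14],[0,0.16,0,0,0,0,0.14],[0,0,0,0,0,0,0.14]]]';python3 - <<'E'
from h import *
s=vision.snapshot("top"); H,W=s["depth"].shape
v,u=np.mgrid[:H,:W]; d=s["depth"]
X=(np.stack([(u-s["cx"])*d/s["fx"],-(v-s["cy"])*d/s["fy"],-d,np.ones_like(d)],-1)@s["pose"].T)[...,:3]
x=X-[.5825,.078,0]; bx=x[...,0]*.9989-x[...,1]*.047; by=x[...,0]*.047+x[...,1]*.9989
for lo,hi in((-.016,.016),(.03,.06),(-.06,-.03)):
  for z in np.arange(.02,.085,.012):
    k=(abs(X[...,2]-z)<.006)&(by>lo)&(by<hi)&(bx<-.05)&(bx>-.13)
    if k.any(): print(lo,z.round(3),k.sum(),np.median(bx[k]).round(4),bx[k].min().round(4))
for a in(-.04,0,.04): print(a,np.median(X[(abs(bx-a)<.01)&(abs(by)<.08)][:,2]).round(4))
cv2.imwrite("pics/e.png",cv2.resize(cv2.cvtColor(s["color"][110:210,150:300],cv2.COLOR_RGB2BGR),(800,533),interpolation=3))
E
```

```text
time_s: 13.75
tcp_pos: [0.4366, -0.2078, 0.4365]
eef_rot: [1.0, -0.027, -0.002, -0.0]
ft_force: [0.2, 0.0, 1.1]
opening: 0.0129
grasp_force: 0.0
-0.016 0.02 1 -0.0635 -0.0635
-0.016 0.032 13 -0.0641 -0.0649
-0.016 0.044 13 -0.0646 -0.0677
-0.016 0.056 14 -0.0645 -0.0648
-0.016 0.068 14 -0.0645 -0.065
-0.016 0.08 88 -0.0584 -0.066
0.03 0.02 9 -0.0591 -0.0601
0.03 0.032 14 -0.0594 -0.0596
0.03 0.044 12 -0.0593 -0.0597
0.03 0.056 15 -0.0593 -0.0599
0.03 0.068 18 -0.0592 -0.0602
0.03 0.08 51 -0.0557 -0.0601
-0.06 0.02 15 -0.0594 -0.0597
-0.06 0.032 13 -0.0591 -0.0602
-0.06 0.044 12 -0.059 -0.0598
-0.06 0.056 15 -0.0592 -0.0601
-0.06 0.068 17 -0.0592 -0.0598
-0.06 0.08 55 -0.0554 -0.0597
-0.04 0.0802
0 0.08
0.04 0.0799
```

View pics/e.png

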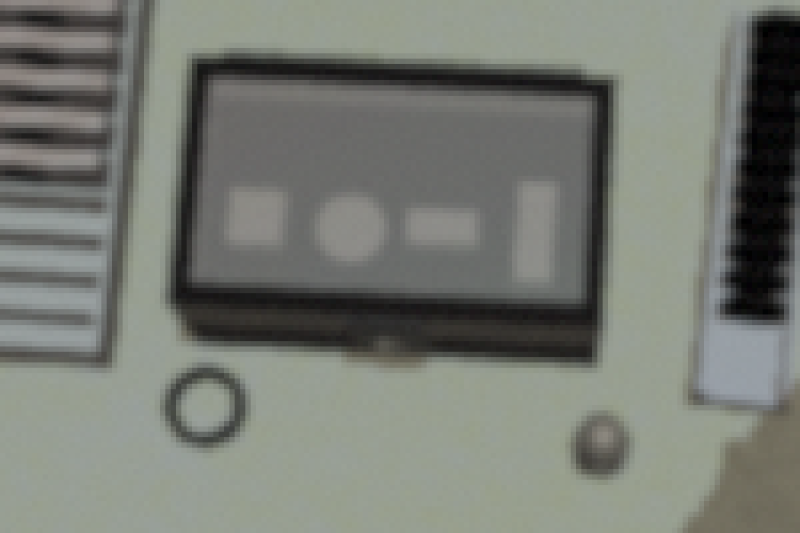

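The guard is flat at z = 0.080. The hasp is vertical, 5 mm off the front, with the staple through it at (385,347). The ring, objective and racks are undisturbed and the arm is clear.

```bash
python3 -c "
from station import manip
print(manip.job_done())"
```

```text
the job is handed in; nothing more can be done
None
```

The job is handed in, though the hand-in returned no verdict: the round key is latched down with the long key up, the guard is shut, the hasp lies flat over the staple, and nothing around the box looks moved in the last pictures.

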